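Bring the wanted jar of the parts carousel to the pointer and hold it there

TASK

Beside the printers stands a parts carousel locked by a sprung pull-pin: lift the pin by its knob, turn the carousel until the jar with the bar across its lid stands at the pointer of the base, and let the pin drop fully home there. Leave every jar standing in its cup and the other things on the bench where they are. Finish while still gripping the knob, holding the turntable still: do not let go.

Things in the scene. Friction and masses are not known exactly. Their poses are not given: they have to be found in the camera images.
- stand: fixed round base of the parts carousel, 276 mm across, 26 mm high; an aluminium pointer fin, 34 mm wide, rises to 93 mm at its front edge (its own -x side, 142 mm from the axis). Origin: on the turning axis, at table height; z up. The base may be turned any way up to about 50 degrees on the table
- front (a point): the front place: the fixed point on the base, 80 mm from the turning axis just inside the pointer and 36 mm above the table (turntable top), where the wanted jar's underside centre must end
- carousel (a joint): angle of the turntable (rad), grows anticlockwise from above, 0 at the start (knob at the front, locked). The 236 mm aluminium turntable (top 36 mm above the table) carries, 80 mm from its axis and 60 degrees apart, five 12 mm high black cups with a jar each and, in the sixth place, the pull-pin. It turns freely either way without end stops once the pin is lifted (friction about 0.04 N m)
- pin (a joint): lift of the sprung pull-pin (m): 0 fully home, 0.024 top stop. The 10 mm round-nosed pin stands 12 mm deep in one of six 16 mm wide slots of the base, 60 degrees apart and so one for each jar at the front (3 mm play each way); lifted past 0.014 it is clear. A spring pushes it down with about 5 N at home and 8 N at the top; it drops when let go or lowered, and rests on the base at about 0.012 between slots
- knob: black knob on top of the pull-pin, 30 mm across, 34 mm tall, round, with a 12 mm steel stem below it; it spins freely on the stem about the vertical, so a hand need not turn with the carousel. It stands on the turntable 80 mm from the turning axis, above all jars. Origin: centre of its underside, 122 mm above the table when home; z up
- knob_grip (a point): the place to take the knob: on its axis, 18 mm above its underside (140 mm above the table when home)
- bar_jar: the wanted jar, in one of the five cups: like the others (white, grey lid, 51 mm across, 45 mm tall) but with an upright aluminium bar, 48 x 13 mm and 22 mm high, across its lid (67 mm tall in all). It stands loosely in its cup. Origin: centre of its underside, z up
- jar1: plain closed jar of the carousel: white, grey flat lid, 51 mm across, 45 mm tall. Origin: centre of its underside, z up
- jar2: plain closed jar of the carousel: white, grey flat lid, 51 mm across, 45 mm tall. Origin: centre of its underside, z up
- jar3: plain closed jar of the carousel: white, grey flat lid, 51 mm across, 45 mm tall. Origin: centre of its underside, z up
- jar4: plain closed jar of the carousel: white, grey flat lid, 51 mm across, 45 mm tall. Origin: centre of its underside, z up
- screwdriver: loose screwdriver lying on the table beside the carousel, about 200 mm long, a bystander; origin on the table under the point where handle meets blade
- scraper: loose scraper lying on the table beside the carousel, about 200 mm long, a bystander; origin on the table under the point where handle meets blade
- nozzle_block: small aluminium block with a brass nozzle, 50 x 30 x 40 mm, behind the carousel, a bystander; origin under its centre
- spool: white filament spool lying flat, 150 mm across, 58 mm high, a bystander; origin under its centre
- tray: clear divided tray 130 x 90 x 35 mm, a bystander; origin under its centre
- meter: orange bench meter 100 x 130 x 60 mm, a bystander; origin under its centre
- mug: white mug, 90 mm tall, a bystander; origin under its centre
Things that resemble listed ones, but are neither listed nor needed, are in the scene too. Leave any green, red or turquoise look-alike of the jar2 alone.

How it is judged:
By the outcome, as a careful person would: the job done as asked, in the order asked, and still so for the second after the job is handed in, while the arm keeps its last pose, push and grip.
It also fails if it takes over 42 s, if anything falls off the work surface, if the arm or the gripper's body presses on something with over 40 N, if the wrist force passes 120 N, or if a joint passes its speed limit or range.

ROBOT

A 6-joint arm with a two-finger parallel gripper is mounted at the origin on the work surface. World frame = base frame: x ahead of the robot, y to its left, z up, the work surface at z = 0. Lengths are in m, angles in degrees, forces in N, time in s.
With the tool pointing down it reaches from about 0.275 to 1 m from the base axis. Payload 8.4 kg.
Tool frame: the origin (TCP) lies at the very end of the fingers, on their centre line; the grasp point (between the pads) lies 19 mm behind it (bot.grip_depth is the z of the grasp point in the tool frame, in m); z points along the fingers, y is the line along which they close (so a half turn about z gives the same grasp; the last joint's range is limited). The gripper opens to 85 mm and grips with 20 to 120 N. Pads are 22 mm wide; open, the fingers measure 114 mm over their backs; the gripper's body (76 mm by 85 mm) begins 54 mm behind the grasp point. The pads swing forward as they close: fully open they stand 13 mm farther back than shut.
Start: joints at [-76.226, 20.225, 93.587, -0, 66.188, -0.138], TCP at [0.15, -0.607, 0.231] pointing down, gripper open.
Joint ranges: [-150.9, 150.9], [-52.94, 120.26], [3.33, 152.33], [-74.26, 254.26], [0, 154.13], [-172.89, 172.89]. Speed limits (degrees/s): [127.2, 127.2, 159.86, 180, 180, 180].

INTERFACE

Orientations are given as [roll, pitch, yaw] about the fixed x, y, z axes, in that order (R = Rz(yaw) Ry(pitch) Rx(roll)).
In Python, from station import sensors, capture, bot gives the robot as it stands. The module is installed in compiled form; this text tells all that it offers.
- The arm moves only by the shell command python3 -m pendant 'ROWS' [FORCE]. ROWS is JSON, a list that holds one entry, the list of rows, each a list of 7 numbers: the shift along the tool's x, y, z in mm, then the turn, a rotation vector about the tool's x, y, z in rad, then the opening, from 0 (shut) to 1 (fully open). A call has 1 to 20 rows; each row shifts and turns the commanded pose from where the row before left it, along the tool's axes as they then stand; what a row does not reach is not made up. A row lasts 1/10 s, in which the tool goes at most 50 mm and 8.59 degrees, less where a joint would pass 70% of its speed; a pose out of reach is approached as far as the arm can. A call is refused whole if a number of a shift passes 50 or a number of a turn 0.15, either way. A call with a gripper value outside its range is refused whole. The fingers move at their own pace and stop on an object; FORCE is the grip in N (left out, the last holds). Time passes only in rows, so rows that do not move let the fingers close. It gives the time, the measured TCP pose, the force, the opening and the grip force at its end, in the units of the state.
- sensors.get_state(): the state, without advancing time (a new reading comes with each control period).
- capture(name): name is "scene" or "side" or "wrist"; returns a dict with "img" (480x640x3 uint8, red, green, blue), "depth" (480x640 float32, m along the optical axis (not along the pixel's ray), 0 where there is no reading), "fovy" (degrees; the focal length in pixels is half the picture's height over the tangent of half this angle, whatever the lens; pixels are square), "cx", "cy" (the principal point, pixels), "eye" and "rotation" of the camera in the world; the wrist camera has in their place "mount" (4x4, takes a point from camera to tool coordinates, whose origin is the TCP and whose axes are the flange's). Camera axes: x right, y down, z forward; pixel columns grow to the right and rows downward; lengths in m; the calibration is good to about 2 mm. A picture is of the moment at which its call begins: read the wrist's pose just before it.
- bot.close_job(): hands the job in; it is judged then, once.
The state is a dict: "time_s": time; "joint_positions": joint angles; "dq": joint speeds; "effort": joint torques, N m; "tool_pos": TCP position; "tool_rot": TCP orientation; "contact_force": force on the tool from outside, world axes, zero at the start; "moment": the same for the moment, N m; "width": finger opening in m; "finger_force": force on a finger pad.
Only numpy, scipy, OpenCV 4.12 (cv2) and the standard library are available. Lean on these libraries where they do the work, as an engineer would, in place of code of your own. Each camera call takes 0.05 s, during which the arm holds its last target. There are 200 camera calls.

## Working session

There is one attempt and no reset: what is moved stays moved. The work goes in short steps, Python scripts to look and compute and a shell command to move; the robot and the scene stay as the last step left them, time stands still between calls to the robot, and variables do not carry over. Pictures are saved under pics/ and viewed, at most 10 in all, crops included, and the job is handed in when it is done.

```bash
mkdir -p pics
cat > h.py <<'E'
import numpy as np, cv2
from station import sensors, capture, bot
from scipy.spatial.transform import Rotation as R
def snap(n):
    s=sensors.get_state(); c=capture(n); 
    h,w=c["depth"].shape; f=h/2/np.tan(np.radians(c["fovy"])/2)
    if "mount" in c:
        T=np.eye(4);T[:3,:3]=R.from_euler('xyz',s["tool_rot"],degrees=True).as_matrix();T[:3,3]=s["tool_pos"];T=T@np.array(c["mount"])
    else:
        T=np.eye(4);T[:3,:3]=c["rotation"];T[:3,3]=c["eye"]
    v,u=np.mgrid[:h,:w]
    ray=np.stack([(u-c["cx"])/f,(v-c["cy"])/f,np.ones((h,w))],-1)@T[:3,:3].T
    return c["img"],ray*c["depth"][...,None]+T[:3,3],ray,T[:3,3],c
def save(n,img): cv2.imwrite(n,cv2.cvtColor(img,cv2.COLOR_RGB2BGR))
E
python3 - <<'E'
from h import *
print(sensors.get_state())
for n in("scene","side"):
    i,P,r,e,c=snap(n); save(f"pics/{n}0.png",i); np.save(n+".npy",P); print(n,e,c["rotation"],c["fovy"])
E
```

```text
{'time_s': 0.0, 'joint_positions': array([-7.62260172e+01,  2.02632732e+01,  9.36308495e+01,  1.33914062e-04,
        6.61864547e+01, -1.36712327e-01]), 'dq': array([ 0.03932947, -0.06175209,  0.05010013,  0.03137015,  0.06083393,
        0.00127785]), 'effort': array([-2.36401385e-03, -6.05256128e+01, -3.42070198e+01, -3.21781836e-04,
        9.33489151e-03,  1.69510008e-05]), 'tool_pos': array([ 0.15014907, -0.60619488,  0.23053986]), 'tool_rot': array([-1.79919423e+02, -3.14700660e-04,  1.39106407e+01]), 'contact_force': array([ 0.28087352, -0.46242292, -0.36144025]), 'moment': array([ 0.03538712,  0.01707799, -0.0376219 ]), 'finger_force': 0.0, 'width': 0.08547129020037134}
scene [1.00345429 0.86628715 0.85264286] [-127.4621785    -0.97200617  155.00128655] 51.40522028446561
side [0.16842695 1.04077796 1.14536965] [-132.767916      1.09437127 -161.22799047] 47.03563169826348
```

```bash
sed -i "s/T\[:3,:3\]=c\[\"rotation\"\]/T[:3,:3]=R.from_euler('xyz',c[\"rotation\"],degrees=True).as_matrix()/" h.py
python3 - <<'E'
from h import *
for n in("scene","side"):
    i,P,r,e,c=snap(n); save(f"pics/{n}1.png",i); np.save(n+".npy",P); np.save(n+"_i.npy",i)
    z=P[...,2]; print(n,np.median(z[400:,::4]))
    # black knob candidates: dark pixels at z .115-.165
    m=((z>.120)&(z<.165)&(i.max(2)<80)).astype(np.uint8)
    k,l,s,ce=cv2.connectedComponentsWithStats(m)
    for j in range(1,k):
        if s[j,4]>30: print(ce[j],s[j,4],P[l==j].min(0),P[l==j].max(0))
E
```

```text
scene 0.0001883134680152332
[317.01213172   6.28769497] 577 [-0.54316826 -2.11176905  0.12017238] [-0.09222046 -1.92457765  0.16489791]
[84.20010905 28.24209378] 1834 [ 0.46032532 -2.11164634  0.12000934] [ 1.33107973 -1.49723258  0.16499162]
[409.4587156   35.70642202] 327 [-0.5378445  -1.53729409  0.12016285] [-0.510633   -1.14571199  0.16490856]
[442.24137931  49.08275862] 145 [-0.58946455 -1.16300975  0.12032567] [-0.53105683 -1.01357605  0.16453418]
[246.71084337  83.60240964] 83 [ 0.42938997 -0.99545431  0.13696926] [ 0.47741658 -0.9604632   0.16494074]
[535.45714286  89.4       ] 35 [-0.55019322 -0.50062786  0.14999914] [-0.53578001 -0.44196814  0.16477563]
[604.92436149 127.44204322] 1018 [-0.5519557  -0.34255388  0.12002009] [-0.52704695 -0.00328013  0.16499608]
[353.09933775 208.56953642] 151 [ 0.46094746 -0.06690078  0.12478571] [ 0.48878729 -0.03668124  0.16046792]
side -0.0009066593662329092
[120.91612229 135.68147374] 3827 [ 1.31904768 -1.54917773  0.12000922] [1.34532775 0.34556912 0.16499489]
[352.50793651 220.36507937] 126 [ 0.45628365 -0.06371811  0.12312058] [ 0.48564564 -0.03306847  0.15914483]
```

View pics/scene1.png

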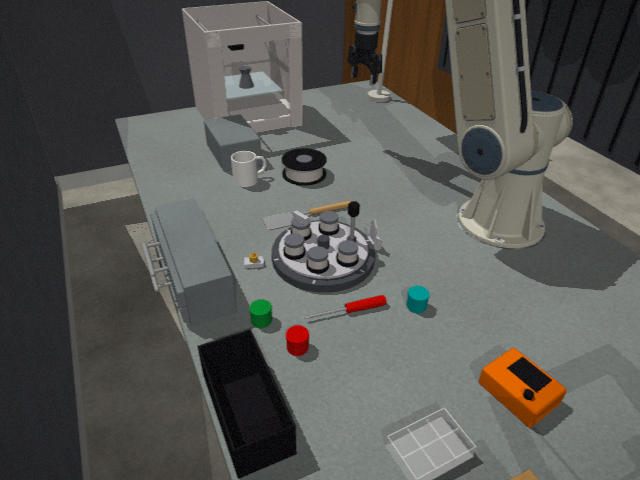

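View pics/side1.png

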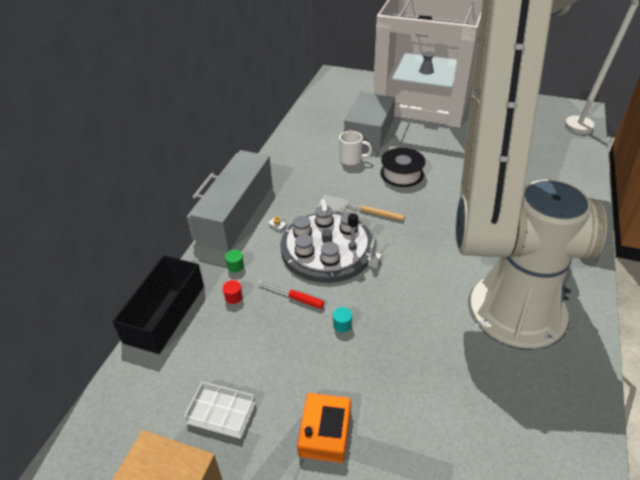

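The knob is at scene (353,208) and side (352,220). The bar jar looks to be at scene (301,222) and side (324,210), and the pointer at scene (375,235). The green, red and turquoise jars stand off the carousel.

Run:
```python
from h import *
from scipy.optimize import least_squares
for n in("scene","side"):
    P=np.load(n+".npy"); i=np.load(n+"_i.npy"); z=P[...,2]
    reg=(np.hypot(P[...,0]-.56,P[...,1]+.06)<.2)
    for lab,lo,hi,a in(("lid",.076,.087,40),("bar/fin",.0895,.108,8),("knob",.122,.165,30)):
        m=(reg&(z>lo)&(z<hi)).astype(np.uint8)
        k,l,s,ce=cv2.connectedComponentsWithStats(m)
        for j in range(1,k):
            if s[j,4]>a:
                Q=P[l==j]; print(n,lab,ce[j].round(),s[j,4],((Q.min(0)+Q.max(0))/2).round(4),np.ptp(Q,0).round(3))
    m=reg&(abs(z-.026)<.003)   # base rim top, outer radius .138
    Q=P[m][:,:2]
    f=lambda p:np.hypot(*(Q-p).T)-.128
    o=least_squares(f,[.56,-.06],loss='soft_l1',f_scale=.005); print(n,"axis",o.x,len(Q))
i=np.load("scene_i.npy"); save("pics/crop.png",cv2.resize(i[190:300,255:400],None,fx=5,fy=5,interpolation=3))
```

```text
scene lid [328. 217.] 184 [ 0.5075 -0.127   0.0815] [0.048 0.05  0.011]
scene lid [298. 224.] 120 [ 0.5874 -0.1326  0.0816] [0.049 0.045 0.011]
scene lid [293. 240.] 219 [ 0.6331 -0.0709  0.0814] [0.05  0.053 0.011]
scene lid [347. 247.] 229 [0.5207 0.0102 0.0813] [0.05  0.054 0.011]
scene lid [317. 253.] 238 [0.5997 0.0017 0.0814] [0.049 0.053 0.011]
scene bar/fin [300. 217.] 125 [ 0.5853 -0.1373  0.0988] [0.031 0.056 0.018]
scene bar/fin [352. 223.] 29 [ 0.4737 -0.0532  0.0987] [0.012 0.01  0.018]
scene knob [353. 209.] 163 [ 0.4749 -0.0526  0.1417] [0.028 0.032 0.038]
scene axis [ 0.5511762  -0.06410769] 1136
side lid [323. 212.] 100 [ 0.5848 -0.1328  0.0813] [0.046 0.053 0.01 ]
side lid [344. 218.] 63 [ 0.515  -0.1215  0.0808] [0.03  0.053 0.01 ]
side lid [301. 222.] 144 [ 0.6306 -0.0669  0.0802] [0.051 0.056 0.008]
side lid [303. 241.] 172 [0.5981 0.0056 0.081 ] [0.053 0.051 0.01 ]
side lid [329. 249.] 173 [0.5189 0.012  0.0804] [0.049 0.054 0.009]
side bar/fin [323. 206.] 61 [ 0.5847 -0.1329  0.0985] [0.026 0.049 0.014]
side bar/fin [352. 232.] 22 [ 0.4726 -0.0503  0.0993] [0.013 0.012 0.017]
side knob [352. 221.] 135 [ 0.4716 -0.0484  0.1411] [0.031 0.031 0.036]
side axis [ 0.55275938 -0.06248614] 795
```

View pics/crop.png

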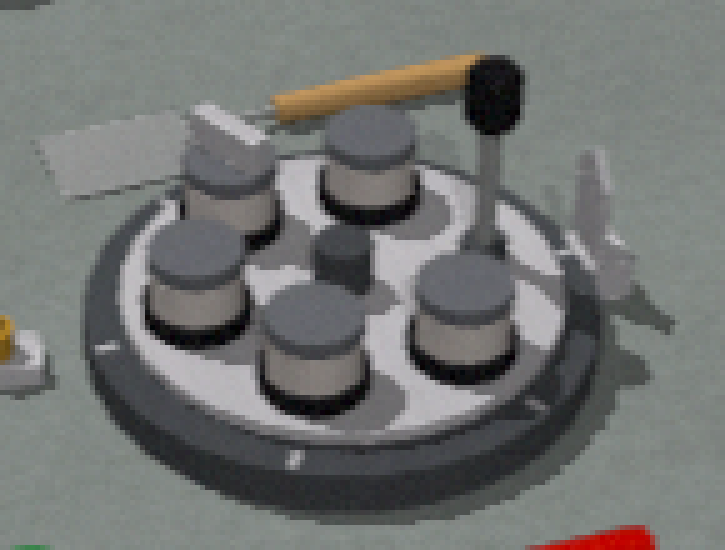

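The crop confirms it: the only carousel jar with a bar is at crop (225,165), scene (300,220). The other four lids are flat. From the jar pairs the axis is at about (0.553,-0.061) and the knob at about (0.473,-0.0505). The bar jar sits about 120° anticlockwise of the front, so the carousel turns -120°. First move: above the knob.

```bash
python3 -m pendant '[[[15,-15,0,0,0,0,1],[28,-29,0,0,0,0,1],[28,-29,0,0,0,0,1],[28,-29,0,0,0,0,1],[28,-29,0,0,0,0,1],[28,-29,0,0,0,0,1],[28,-29,0,0,0,0,1],[28,-29,0,0,0,0,1],[28,-29,0,0,0,0,1],[28,-29,0,0,0,0,1],[28,-29,0,0,0,0,1],[28,-29,0,0,0,0,1],[28,-29,0,0,0,0,1],[28,-29,0,0,0,0,1],[28,-29,0,0,0,0,1],[28,-29,0,0,0,0,1],[15,-15,0,0,0,0,1],[0,0,0,0,0,0,1],[0,0,0,0,0,0,1]]]' 40
python3 - <<'E'
from h import *
i,P,r,e,c=snap("wrist"); save("pics/w1.png",i); print(sensors.get_state()["tool_pos"],sensors.get_state()["tool_rot"],e)
z=P[...,2]; m=((z>.13)&(z<.162)&(i.max(2)<90)).astype(np.uint8)
k,l,s,ce=cv2.connectedComponentsWithStats(m)
for j in range(1,k):
    if s[j,4]>100: Q=P[l==j]; T=Q[Q[:,2]>Q[:,2].max()-.004]; print(ce[j],s[j,4],(Q.min(0)+Q.max(0))/2,np.ptp(Q,0),(T.min(0)+T.max(0))/2)
E
```

```text
time_s: 2.1
tool_pos: [0.475, -0.0471, 0.2311]
tool_rot: [180.0, 0.0, 14.0]
contact_force: [0.1, -0.2, 0.4]
width: 0.0852
finger_force: 0.0
[ 0.47468845 -0.04751872  0.23106963] [1.79997141e+02 4.96024722e-02 1.39329618e+01] [ 0.54561044 -0.02931856  0.37378541]
[333.56268509 254.32625864] 2026 [ 0.4729166  -0.05594518  0.14397053] [0.02973796 0.02957358 0.02773806] [ 0.47306761 -0.055904    0.15584093]
```

View pics/w1.png

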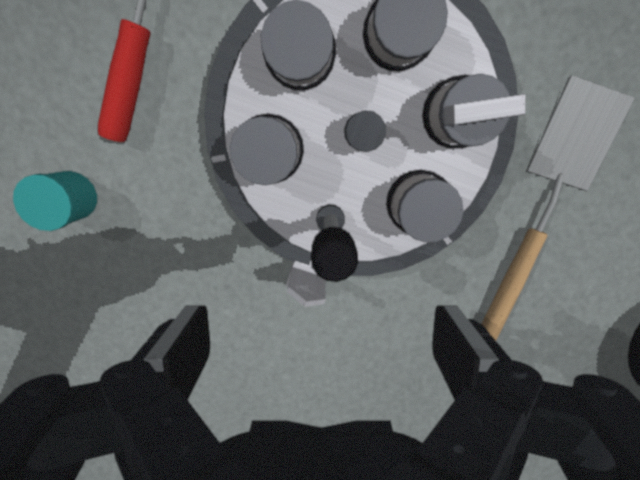

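The knob is at wrist (333,254), the bar jar at (470,110), the pointer near (305,285), and the slot ticks near (220,158) and (448,240). Next I measure the axis and pointer in this view.

Run:
```python
from h import *
from scipy.optimize import least_squares
i,P,r,e,c=snap("wrist"); z=P[...,2]
m=((z>.076)&(z<.086)).astype(np.uint8); m[250:]=0
k,l,s,ce=cv2.connectedComponentsWithStats(m)
for j in range(1,k):
    if s[j,4]>300: Q=P[l==j]; print("lid",ce[j].round(),((Q.min(0)+Q.max(0))/2).round(4),np.ptp(Q,0).round(3))
m=abs(z-.026)<.003; m[310:]=0; Q=P[m][:,:2]
d=np.hypot(*(Q-[.553,-.061]).T); Q=Q[d<.15]
def f(p):
    d=np.hypot(*(Q-p[:2]).T); return np.maximum(d-.138,0)+np.maximum(.118-d,0)
o=least_squares(f,[.553,-.061]); print("axis ring",o.x,o.cost)
f=lambda p:np.hypot(*(Q-p).T)-.128
print(least_squares(f,[.553,-.061],loss='soft_l1').x, len(Q))
m=(z>.035)&(z<.096); m[:255]=0;m[310:]=0;m[:,:270]=0;m[:,335:]=0
Q=P[m]; d=np.hypot(*(Q[:,:2]-[.553,-.061]).T); Q=Q[d>.125]; print("fin",len(Q),Q.min(0),Q.max(0),Q.mean(0))
for (u,v) in((220,158),(448,240),(262,5)): print("tick",P[v-2:v+3,u-2:u+3].reshape(-1,3).mean(0))
for n in("scene","side"):
    S=np.load(n+".npy"); zz=S[...,2]; d=np.hypot(S[...,0]-.553,S[...,1]+.061)
    m=(d>.134)&(d<.155)&(zz>.04)&(zz<.096); Q=S[m]; a=np.degrees(np.arctan2(Q[:,1]+.061,Q[:,0]-.553)); print(n,"fin",len(Q),Q.min(0),Q.max(0),np.sort(a%360)[[0,-1]])
save("pics/w2.png",cv2.resize(i[180:320,240:400],None,fx=4,fy=4))
```

```text
lid [295.  39.] [0.5987 0.0012 0.0798] [0.051 0.051 0.007]
lid [408.  25.] [ 0.6264 -0.0711  0.0798] [0.04  0.05  0.008]
lid [473. 108.] [ 0.5853 -0.1363  0.081 ] [0.05  0.051 0.01 ]
lid [262. 150.] [0.5192 0.0091 0.08  ] [0.05  0.05  0.006]
lid [430. 209.] [ 0.506  -0.1284  0.0802] [0.05  0.05  0.008]
axis ring [ 0.55001628 -0.063983  ] 8.606453359633587e-05
[ 0.55146228 -0.06434318] 11535
fin 1042 [ 0.40693575 -0.06681225  0.0351346 ] [ 0.41495254 -0.03290616  0.09361002] [ 0.41244301 -0.04955863  0.06645192]
tick [0.50076867 0.0480707  0.04041043]
tick [ 0.47538949 -0.17236285  0.02662465]
tick [0.62618009 0.03858701 0.02690551]
scene fin 109 [ 0.40724883 -0.06829288  0.04042786] [ 0.41727535 -0.02996887  0.09299788] [167.28846816 182.92738145]
side fin 71 [ 0.40619853 -0.06583987  0.04078262] [ 0.41414513 -0.02620292  0.08988514] [166.24435313 181.90582924]
```

View pics/w2.png

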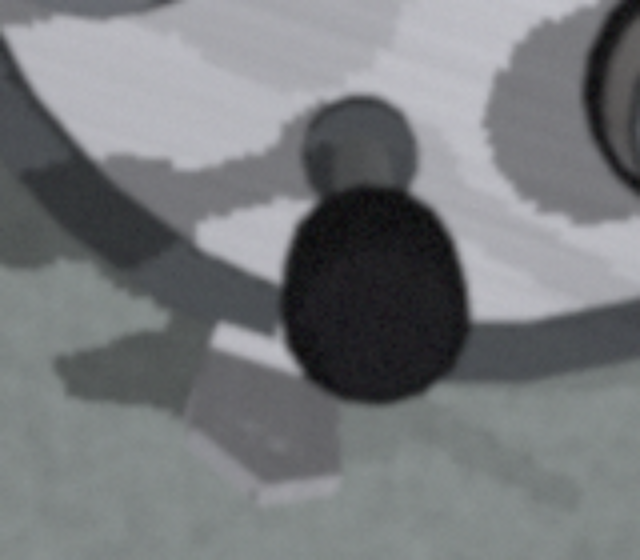

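In the wrist frame the axis is (0.5523,-0.0636), the knob is at 174.5°, the fin at 174.4° and the bar jar at 294.4°, so these agree. Next I go down and grip the knob.

```bash
python3 -m pendant '[[[-3.6,7.4,0,0,0,0,1],[0,0,10,0,0,0,1],[0,0,15,0,0,0,1],[0,0,15,0,0,0,1],[0,0,15,0,0,0,1],[0,0,15,0,0,0,1],[0,0,15,0,0,0,1],[0,0,15,0,0,0,1],[0,0,10,0,0,0,1],[0,0,0,0,0,0,1],[0,0,0,0,0,0,0.3],[0,0,0,0,0,0,0.2],[0,0,0,0,0,0,0.1],[0,0,0,0,0,0,0],[0,0,0,0,0,0,0],[0,0,0,0,0,0,0],[0,0,0,0,0,0,0],[0,0,0,0,0,0,0]]]' 40
```

```text
time_s: 4.0
tool_pos: [0.4742, -0.0552, 0.122]
tool_rot: [180.0, -0.1, 13.9]
contact_force: [0.3, 0.6, 6.1]
width: 0.0286
finger_force: 39.3
```

```bash
python3 -m pendant '[[[0,0,-4,0,0,0,0],[0,0,-5,0,0,0,0],[0,0,-5,0,0,0,0],[0,0,-5,0,0,0,0],[0,0,-1,0,0,0,0],[0,0,0,0,0,0,0],[0,0,0,0,0,0,0]]]' 60
python3 - <<'E'
from h import *
i,P,r,e,c=snap("side"); z=P[...,2]
m=(np.hypot(P[...,0]-.473,P[...,1]+.053)<.022)&(z>.1)&(z<.14); print(m.sum())
save("pics/s2.png",cv2.resize(i[170:290,260:420],None,fx=5,fy=5))
E
```

```text
time_s: 4.7
tool_pos: [0.4737, -0.0552, 0.1412]
tool_rot: [180.0, -0.0, 13.9]
contact_force: [4.7, -1.8, -8.1]
width: 0.0282
finger_force: 59.6
34
```

View pics/s2.png

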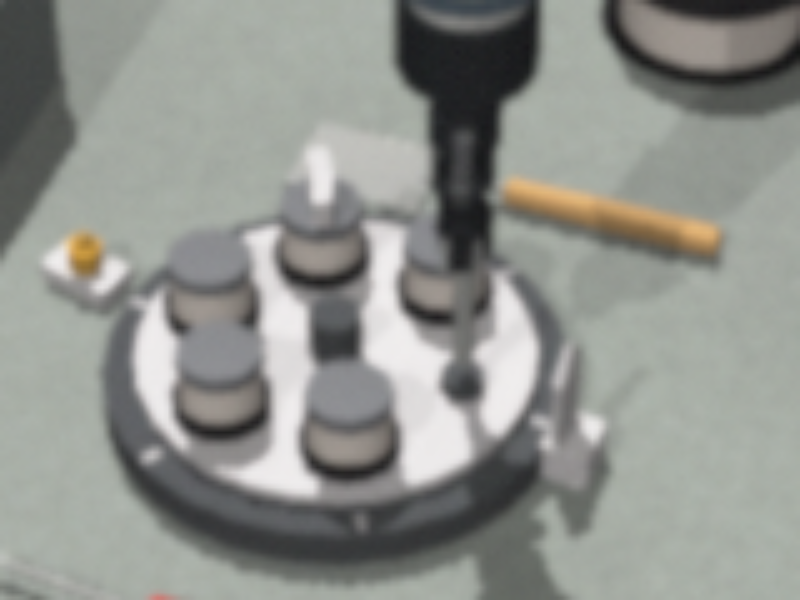

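The spring force of 8 N and the 19 mm lift show the pin is clear of the slot. Now I work out the rows for the arc.

```bash
cat > arc.py <<'E'
from h import *; import sys
def arc(A,p0,yaw,dels,r1=.08):
    A=np.array(A);p=np.array(p0)[:2];a=np.arctan2(*(p-A)[::-1]);y=np.radians(yaw);out=[]
    for d in dels:
        a+=np.radians(d);q=A+r1*np.array([np.cos(a),np.sin(a)]);w=q-p;p=q
        out.append([round(1000*(w[0]*np.cos(y)+w[1]*np.sin(y)),1),round(1000*(w[0]*np.sin(y)-w[1]*np.cos(y)),1)])
    print(",".join(f"[{x},{v},0,0,0,0,0]" for x,v in out),np.degrees(a),p)
E
python3 - <<'E'
from arc import *
arc((.5530,-.0636),(.4737,-.0552),13.93,[-1,-2]+[-3.6]*15+[-2,-1],.0797)
E
```

```text
[0.5,-1.3,0,0,0,0,0],[1.0,-2.6,0,0,0,0,0],[2.1,-4.5,0,0,0,0,0],[2.4,-4.4,0,0,0,0,0],[2.7,-4.2,0,0,0,0,0],[2.9,-4.1,0,0,0,0,0],[3.2,-3.9,0,0,0,0,0],[3.4,-3.7,0,0,0,0,0],[3.6,-3.5,0,0,0,0,0],[3.8,-3.2,0,0,0,0,0],[4.0,-3.0,0,0,0,0,0],[4.2,-2.7,0,0,0,0,0],[4.4,-2.4,0,0,0,0,0],[4.5,-2.2,0,0,0,0,0],[4.6,-1.9,0,0,0,0,0],[4.8,-1.6,0,0,0,0,0],[4.8,-1.3,0,0,0,0,0],[2.7,-0.6,0,0,0,0,0],[1.4,-0.3,0,0,0,0,0] 113.95338605347709 [0.52064234 0.00923592]
```

```bash
python3 -m pendant '[[[0.5,-1.3,0,0,0,0,0],[1.0,-2.6,0,0,0,0,0],[2.1,-4.5,0,0,0,0,0],[2.4,-4.4,0,0,0,0,0],[2.7,-4.2,0,0,0,0,0],[2.9,-4.1,0,0,0,0,0],[3.2,-3.9,0,0,0,0,0],[3.4,-3.7,0,0,0,0,0],[3.6,-3.5,0,0,0,0,0],[3.8,-3.2,0,0,0,0,0],[4.0,-3.0,0,0,0,0,0],[4.2,-2.7,0,0,0,0,0],[4.4,-2.4,0,0,0,0,0],[4.5,-2.2,0,0,0,0,0],[4.6,-1.9,0,0,0,0,0],[4.8,-1.6,0,0,0,0,0],[4.8,-1.3,0,0,0,0,0],[2.7,-0.6,0,0,0,0,0],[1.4,-0.3,0,0,0,0,0],[0,0,0,0,0,0,0]]]' 60
python3 - <<'E'
from arc import *
s=sensors.get_state(); print(s["tool_pos"],s["contact_force"],s["moment"],s["tool_rot"])
for n in ("side","scene"):
    i,P,r,e,c=snap(n); z=P[...,2]
    m=((np.hypot(P[...,0]-.553,P[...,1]+.062)<.13)&(z>.076)&(z<.086)).astype(np.uint8)
    k,l,st,ce=cv2.connectedComponentsWithStats(m)
    for j in range(1,k):
        if st[j,4]>40: Q=P[l==j]; print(n,ce[j].round(),((Q.min(0)+Q.max(0))/2).round(4),np.ptp(Q,0).round(3))
arc((.5530,-.0636),s["tool_pos"],13.93,[-1,-2]+[-3.6]*15+[-2,-1],.0797)
E
```

```text
time_s: 6.75
tool_pos: [0.5204, 0.0095, 0.1412]
tool_rot: [-180.0, 0.0, 13.9]
contact_force: [2.2, -2.0, -7.9]
width: 0.0285
finger_force: 59.8
[0.52044228 0.00954238 0.1412005 ] [ 2.24359431 -1.95972564 -7.94235716] [-0.38363797 -0.35540969  0.0316356 ] [-1.79985062e+02  7.47283133e-03  1.39084545e+01]
side [349. 220.] [ 0.505  -0.1167  0.0809] [0.047 0.046 0.01 ]
side [301. 222.] [ 0.631  -0.0677  0.0802] [0.048 0.052 0.008]
side [352. 237.] [ 0.4722 -0.0504  0.081 ] [0.05  0.051 0.01 ]
side [303. 241.] [0.5979 0.006  0.0805] [0.05  0.053 0.009]
scene [328. 217.] [ 0.5071 -0.1263  0.0812] [0.049 0.051 0.01 ]
scene [300. 222.] [ 0.5865 -0.1355  0.081 ] [0.049 0.056 0.009]
scene [356. 231.] [ 0.4678 -0.0431  0.081 ] [0.036 0.03  0.01 ]
scene [293. 240.] [ 0.633  -0.0712  0.0809] [0.049 0.053 0.009]
scene [317. 253.] [0.6002 0.0022 0.081 ] [0.047 0.05  0.009]
[1.4,0.1,0,0,0,0,0],[2.8,-0.4,0,0,0,0,0],[5.0,-0.5,0,0,0,0,0],[5.0,-0.1,0,0,0,0,0],[5.0,0.2,0,0,0,0,0],[5.0,0.5,0,0,0,0,0],[4.9,0.8,0,0,0,0,0],[4.9,1.1,0,0,0,0,0],[4.8,1.4,0,0,0,0,0],[4.7,1.7,0,0,0,0,0],[4.6,2.0,0,0,0,0,0],[4.5,2.3,0,0,0,0,0],[4.3,2.6,0,0,0,0,0],[4.1,2.8,0,0,0,0,0],[3.9,3.1,0,0,0,0,0],[3.7,3.3,0,0,0,0,0],[3.5,3.5,0,0,0,0,0],[1.9,2.1,0,0,0,0,0],[0.9,1.1,0,0,0,0,0] 53.99518363995762 [0.5998519  0.00087472]
```

The turn went cleanly: low forces and 60° done. Now the second half.

```bash
python3 -m pendant '[[[1.4,-0.2,0,0,0,0,0],[2.8,-0.4,0,0,0,0,0],[5.0,-0.5,0,0,0,0,0],[5.0,-0.1,0,0,0,0,0],[5.0,0.2,0,0,0,0,0],[5.0,0.5,0,0,0,0,0],[4.9,0.8,0,0,0,0,0],[4.9,1.1,0,0,0,0,0],[4.8,1.4,0,0,0,0,0],[4.7,1.7,0,0,0,0,0],[4.6,2.0,0,0,0,0,0],[4.5,2.3,0,0,0,0,0],[4.3,2.6,0,0,0,0,0],[4.1,2.8,0,0,0,0,0],[3.9,3.1,0,0,0,0,0],[3.7,3.3,0,0,0,0,0],[3.5,3.5,0,0,0,0,0],[1.9,2.1,0,0,0,0,0],[0.9,1.1,0,0,0,0,0],[0,0,0,0,0,0,0]]]' 60
python3 - <<'E'
from arc import *
s=sensors.get_state(); print(s["tool_pos"],s["contact_force"],s["moment"],s["tool_rot"])
for n in ("side","scene"):
    i,P,r,e,c=snap(n); save(f"pics/{n}3.png",i); z=P[...,2]
    for lab,lo,hi in(("lid",.076,.086),("bar",.0875,.108)):
        m=((np.hypot(P[...,0]-.553,P[...,1]+.062)<.125)&(z>lo)&(z<hi)).astype(np.uint8)
        k,l,st,ce=cv2.connectedComponentsWithStats(m)
        for j in range(1,k):
            if st[j,4]>40: Q=P[l==j]; print(n,lab,ce[j].round(),((Q.min(0)+Q.max(0))/2).round(4),np.ptp(Q,0).round(3))
E
```

```text
time_s: 8.85
tool_pos: [0.6007, 0.0007, 0.1415]
tool_rot: [180.0, -0.1, 13.9]
contact_force: [3.4, 4.1, -8.5]
width: 0.0281
finger_force: 60.0
[0.60069095 0.00074037 0.1415426 ] [ 3.36628973  4.12243265 -8.49837938] [ 0.78380374 -0.5761348   0.01149348] [ 1.79981847e+02 -9.60043852e-02  1.38998193e+01]
side lid [323. 211.] [ 0.584  -0.1301  0.0803] [0.05  0.055 0.009]
side lid [348. 218.] [ 0.5036 -0.1241  0.0807] [0.049 0.053 0.009]
side lid [351. 239.] [ 0.4718 -0.0393  0.081 ] [0.048 0.031 0.01 ]
side lid [329. 249.] [0.5194 0.0141 0.0808] [0.048 0.053 0.01 ]
side bar [352. 232.] [ 0.4716 -0.0512  0.0962] [0.049 0.024 0.017]
scene lid [299. 222.] [ 0.5869 -0.1361  0.0811] [0.046 0.053 0.009]
scene lid [352. 231.] [ 0.4743 -0.0477  0.0809] [0.05  0.039 0.01 ]
scene lid [293. 240.] [ 0.6322 -0.072   0.081 ] [0.051 0.055 0.01 ]
scene lid [347. 247.] [0.5213 0.011  0.0808] [0.053 0.056 0.009]
scene bar [352. 223.] [ 0.4745 -0.0537  0.0975] [0.05  0.023 0.02 ]
```

The bar jar is at the front within about 1–2 mm, inside the 3 mm play. Lowering the pin gently.

```bash
python3 -m pendant '[[[0,0,3,0,0,0,0],[0,0,3,0,0,0,0],[0,0,2,0,0,0,0],[0,0,2,0,0,0,0],[0,0,1,0,0,0,0],[0,0,0,0,0,0,0],[0,0,0,0,0,0,0]]]' 60
```

```text
time_s: 9.65
tool_pos: [0.6005, 0.0009, 0.1305]
tool_rot: [180.0, -0.1, 13.9]
contact_force: [3.1, 4.5, -6.8]
width: 0.0284
finger_force: 60.0
```

The pull stays downward at 6.8 N and the pin is below the 12 mm rest height, so it is entering the slot.

```bash
python3 -m pendant '[[[0,0,2,0,0,0,0],[0,0,2,0,0,0,0],[0,0,2,0,0,0,0],[0,0,1.5,0,0,0,0],[0,0,0.7,0,0,0,0],[0,0,0,0,0,0,0],[0,0,0,0,0,0,0]]]' 60
```

```text
time_s: 10.35
tool_pos: [0.6006, 0.0009, 0.1225]
tool_rot: [180.0, -0.1, 13.9]
contact_force: [4.1, 4.8, -5.5]
width: 0.0284
finger_force: 60.2
```

```bash
python3 -m pendant '[[[0,0,0.5,0,0,0,0],[0,0,0.5,0,0,0,0],[0,0,0,0,0,0,0],[0,0,0,0,0,0,0]]]' 60
```

```text
time_s: 10.75
tool_pos: [0.6009, 0.0008, 0.1221]
tool_rot: [180.0, -0.1, 13.9]
contact_force: [2.6, 3.0, 6.8]
width: 0.0285
finger_force: 61.3
```

The force reversed to +6.8 N at the same height as the first grip, so the pin is home on its stop. I'll check once by camera.

Run:
```python
from h import *
for n in("scene","side"):
    i,P,r,e,c=snap(n); z=P[...,2]
    m=((np.hypot(P[...,0]-.475,P[...,1]+.055)<.035)&(z>.095)&(z<.108)); Q=P[m]; print(n,"bar",((Q.min(0)+Q.max(0))/2).round(4))
    if n=="scene": A=i
    else: B=i
save("pics/end.png",np.hstack([cv2.resize(A[180:310,250:400],(400,347)),cv2.resize(B[180:310,250:400],(400,347))]))
print(sensors.get_state()["tool_pos"])
```

```text
scene bar [ 0.4742 -0.054   0.1014]
side bar [ 0.4716 -0.0512  0.1003]
[0.60081713 0.00080867 0.12212028]
```

View pics/end.png

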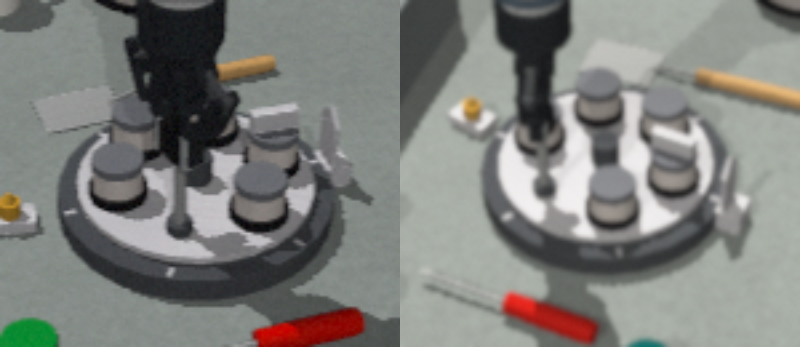

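The bar jar stands at the pointer, at left (272,125) and right (672,140). All jars are in their cups, the tools are undisturbed, and the knob is still gripped with the pin home.

```bash
python3 -c "
from station import bot
print(bot.close_job())"
```

```text
the job is handed in; nothing more can be done
None
```

The carousel is turned so the bar jar stands at the pointer, the pin is fully home there, the knob is still gripped, and the job is handed in at about 11 s of the 42 s.

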